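# Sort the loose specimens into their trays

### The arm

A 6-joint arm with a two-finger parallel gripper is mounted at the origin on a cart in front of the work surface, level with it; the furniture and walls round the work are solid. World frame = base frame: x ahead of the robot, y to its left, z up, the work surface at z = 0. Lengths are in m, angles in rad, forces in N, time in s.
With the tool pointing down it reaches from about 0.35 to 0.775 m from the base axis. Payload 5.5 kg.
Tool frame: the origin (TCP) lies between the finger pads; the fingertips stand 19 mm ahead of it and the grasp point (between the pads) is the TCP; z points along the fingers, x is the direction in which the jaws open and shut, and the axes are right-handed (so a half turn about z gives the same grasp; the last joint's range is limited). The gripper opens to 85 mm and grips with 20 to 120 N. Pads are 22 mm wide; open, the fingers measure 114 mm over their backs; the gripper's body (76 mm by 85 mm) begins 54 mm behind the grasp point. The pads swing forward as they close: fully open they stand 13 mm farther back than shut.
Start: joints at [1.006, 0.313, 0.046, 1.304, 0, 1.431], TCP at [0.237, 0.524, 0.25] pointing down, gripper open.
Joint ranges: [-2.76, 2.76], [-0.86, 1.69], [-1.03, 1.26], [-2.2, 2.34], [-1.47, 1.5], [-3.14, 3.14]. Speed limits (rad/s): [2.57, 2.57, 3.14, 3.14, 3.14, 3.14].

### API

Orientations are given as a unit quaternion [w, x, y, z].
In Python, from workcell import env gives the robot as it stands. The module is installed in compiled form; this text tells all that it offers.
- The arm moves only by the tool carry_out, never from a script. Its argument "steps" is a list of rows, each a list of 7 numbers: the gripper command: -1 is shut, 1 is fully open, values between are in proportion, then the shift along the tool's x, y, z in m, then the turn, a rotation vector about the tool's x, y, z in rad. A call has 1 to 20 rows; each row shifts and turns the commanded pose from where the row before left it, along the tool's axes as they then stand; what a row does not reach is not made up. A row lasts 1/8 s, in which the tool goes at most 62.5 mm and 10.7 degrees, less where a joint would pass 70% of its speed; a pose out of reach is approached as far as the arm can. A call with a gripper value outside its range is refused whole. The fingers move at their own pace and stop on an object; "grip_force" is the grip in N (left out, the last holds). Time passes only in rows, so rows that do not move let the fingers close. It gives the time, the measured TCP pose, the force and the opening at its end, in the units of the state.
- env.get_state(): the state, without advancing time (a new reading comes with each control period).
- env.read_camera(name): name is "side" or "top" or "wrist"; returns a dict with "color" (420x560x3 uint8, red, green, blue), "K" (3x3 intrinsics, pixels), "R" (3x3) and "t" (3): a world point X has camera coordinates R X + t. Camera axes: x right, y down, z forward; pixel columns grow to the right and rows downward; lengths in m; the calibration is good to about 2 mm. A picture is of the moment at which its call begins. There is no depth.
- env.hand_in(): hands the job in, once; it reports no verdict.
The state is a dict: "clock": time; "joint_pos": joint angles; "qvel": joint speeds; "tau": joint torques, N m; "tcp_pos": TCP position; "orientation": TCP orientation; "wrist_force": force on the tool from outside, world axes, zero at the start; "ft_torque": the same for the moment, N m; "finger_gap": finger opening in m.
Only numpy, scipy, OpenCV 4.12 (cv2) and the standard library are available. Lean on these libraries where they do the work, as an engineer would, in place of code of your own. Each camera call takes 0.05 s, during which the arm holds its last target. There are 200 camera calls.

### The job

Four closed specimens - a 15 ml tube, a blood vial and two cryovials - lie mixed on the draped table between the robot and the three metal trays. Sort them by kind: lay each one flat in the tray whose clipped-in example is of the same kind, on the tray floor beside the example, setting it down rather than dropping it. Leave the cup, the tape roll, the marker and all that lies behind the trays where they are, and keep the arm clear of the tall cabinet along the right-hand edge of the table.

Things in the scene. Friction and masses are not known exactly. Their poses are not given: they have to be found in the camera images.
- tray_tube: One of three alike fixed dark metal trays, told by its fixed clipped-in example: a large conical 15 ml tube, blue cap. 105 (x) x 140 (y) x 16 mm high, walls 3, floor 3 mm thick. Origin: centre of underside; y along the long side, z up. The example lies along y at x = +37 mm, 22 mm wide and high; the bay beside it (x -49 to +25 mm, all of y) is empty and takes the specimens
- tray_vial: One of three alike fixed dark metal trays, told by its fixed clipped-in example: a red blood vial, purple cap. 105 (x) x 140 (y) x 16 mm high, walls 3, floor 3 mm thick. Origin: centre of underside; y along the long side, z up. The example lies along y at x = +37 mm, 15 mm wide and high; the bay beside it (x -49 to +25 mm, all of y) is empty and takes the specimens
- tray_cryo: One of three alike fixed dark metal trays, told by its fixed clipped-in example: a small clear cryovial, white cap. 105 (x) x 140 (y) x 16 mm high, walls 3, floor 3 mm thick. Origin: centre of underside; y along the long side, z up. The example lies along y at x = +37 mm, 13 mm wide and high; the bay beside it (x -49 to +25 mm, all of y) is empty and takes the specimens
- tube: loose conical 15 ml tube, clear with a blue screw cap: 119 mm long, body 16 mm thick, its top 19 mm high (17 mm on the tapered half), cap 22 mm and 15 mm long. Starts lying flat; the origin is the centre of its underside, y along its length with the cap at -y, z up. Grasp across x near the origin. Does not roll. About 20 g
- vial: loose blood vial, dark red with a purple cap: 75 mm long, body 12 mm thick and 14 mm high, cap 16 mm and 17 mm long. Starts lying flat; the origin is the centre of its underside, y along its length with the cap at -y, z up. Grasp across x near the origin. Does not roll. About 16 g
- cryo_a: loose cryovial, clear with a white ribbed cap: 48 mm long, 13 mm thick and high all along. Starts lying flat; the origin is the centre of its underside, y along its length with the cap at -y, z up. Grasp across x. Does not roll. About 12 g
- cryo_b: a second loose cryovial, just like cryo_a: 48 mm long, 13 mm thick and high. Starts lying flat; the origin is the centre of its underside, y along its length with the cap at -y, z up. Grasp across x. Does not roll. About 12 g
- cup: bystander: open clear cup, 59 mm across, 66 mm high, loose, standing on the surface; origin at the centre of its underside
- tape: bystander: roll of white tape lying flat, 76 mm across, 19 mm high, loose; origin at the centre of its underside
- marker: bystander: thick white marker pen with a black cap, 134 x 18 x 19 mm, loose, lying along its y axis; origin at the centre of its underside

How it is judged:
By the outcome, as a careful person would: the job done as asked, in the order asked, and still so for the second after the job is handed in, with the robot touching nothing.
It also fails if it takes over 99 s, if anything falls off the work surface, if the arm or the gripper's body presses on something with over 40 N, if the wrist force passes 120 N, or if a joint passes its speed limit or range.

## Working session

There is one attempt and no reset: what is moved stays moved. The work goes in short steps, Python scripts to look and compute and a tool call to move; the robot and the scene stay as the last step left them, time stands still between calls to the robot, and variables do not carry over. Pictures are saved under pics/ and viewed, about 12 in all and at most 16, crops included, and the job is handed in when it is done.

Besides the shell and the picture viewer there is one more tool, called after ">>>" as name(argument=value, ...) on one line, values as JSON. carry_out: Moves the arm, as the interface text tells. Its arguments: {"type":"object","properties":{"steps":{"type":"array","items":{"type":"array","items":{"type":"number"}}},"grip_force":{"type":"number"}},"required":["steps"]}

```bash
mkdir -p pics
cat > h.py <<'E'
import numpy as np, cv2
from workcell import env
def snap(name,fn):
    c=env.read_camera(name); np.savez(f'pics/{fn}.npz',**c)
    cv2.imwrite(f'pics/{fn}.png',c['color'][:,:,::-1]); return c
def load(fn): return np.load(f'pics/{fn}.npz')
def px2w(c,u,v,z):
    d=c['R'].T@np.linalg.inv(c['K'])@np.array([u,v,1.]); o=-c['R'].T@c['t']
    return o+d*(z-o[2])/d[2]
def w2px(c,X):
    p=c['K']@(c['R']@np.array(X)+c['t']); return p[:2]/p[2]
E
python3 - <<'E'
from h import *
for n in ('top','side'):
    c=snap(n,n+'0'); print(n,-c['R'].T@c['t'],c['K'][0,0])
s=env.get_state(); print(s)
i=cv2.imread('pics/top0.png'); cv2.imwrite('pics/top0b.png',cv2.resize(i,(800,600),interpolation=cv2.INTER_CUBIC))
E
```

```text
top [0.39149347 0.22519583 0.97429562] 494.1697398663833
side [0.24359142 0.87575796 0.51641296] 423.8047076567223
{'clock': 0.1, 'joint_pos': array([1.00641577e+00, 3.13964769e-01, 4.50910558e-02, 1.30363312e+00,
       2.34834337e-05, 1.43122719e+00]), 'qvel': array([ 1.71534462e-03, -2.99221951e-03,  9.23307081e-04, -1.86063376e-03,
       -1.31680732e-05,  2.19792904e-04]), 'tau': array([ 2.30208687e-03, -4.81726956e+01,  2.99242902e+01,  1.27565154e-02,
       -1.51961858e-04,  1.73434609e-05]), 'tcp_pos': array([0.236736  , 0.52352499, 0.24947496]), 'orientation': array([ 3.48532969e-04,  8.40282080e-01,  5.42148775e-01, -7.81101430e-04]), 'wrist_force': array([-0.09078741, -0.89951533, -0.46916243]), 'ft_torque': array([ 0.00188579, -0.02554654, -0.00872019]), 'finger_gap': 0.08555078356918405}
```

View pics/top0b.png

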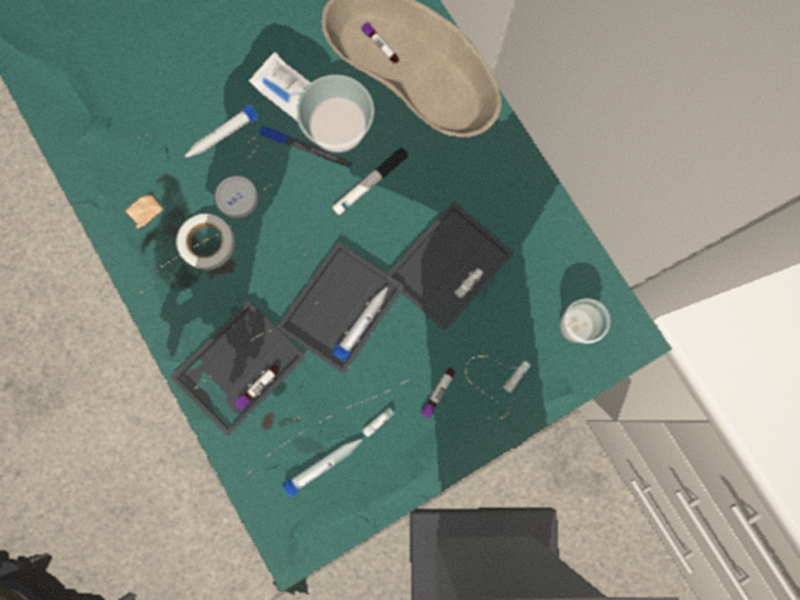

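View pics/side0.png

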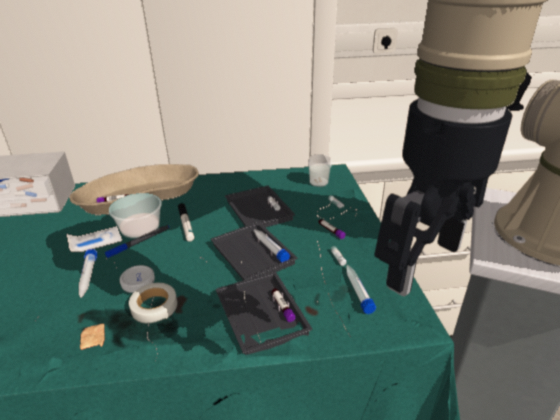

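The top view (800x600) shows three trays: vial about (238,368), tube (342,305), cryo (452,265). The loose tube is at (325,467), cryo at (378,421), vial at (438,392) and the second cryo at (517,376), with the cup at (585,320). I'll enlarge this area.

Run:
```python
from h import *
i=cv2.imread('pics/top0.png')
cr=i[215:365,185:385]; cv2.imwrite('pics/c1.png',cv2.resize(cr,None,fx=4,fy=4,interpolation=cv2.INTER_CUBIC))
cr=i[135:310,115:365]; cv2.imwrite('pics/c2.png',cv2.resize(cr,None,fx=3.2,fy=3.2,interpolation=cv2.INTER_CUBIC))
```

```text
(no output)
```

View pics/c1.png

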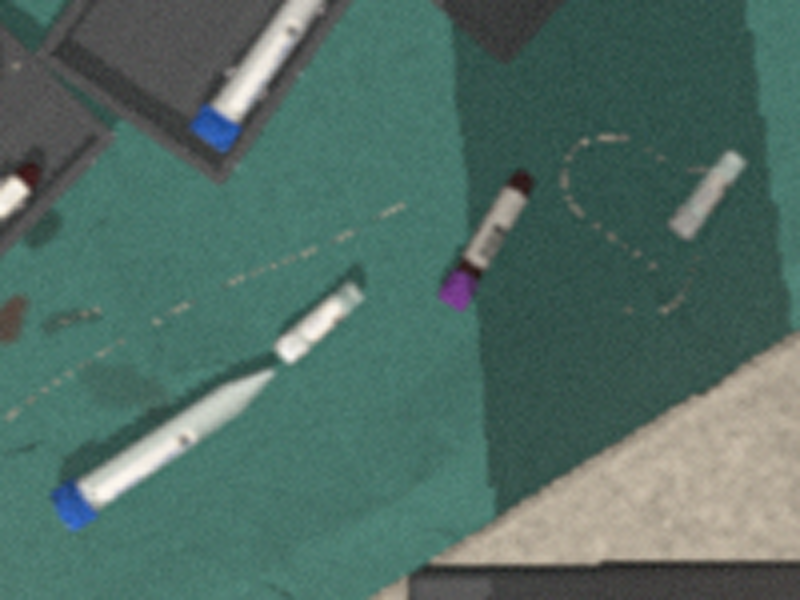

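View pics/c2.png

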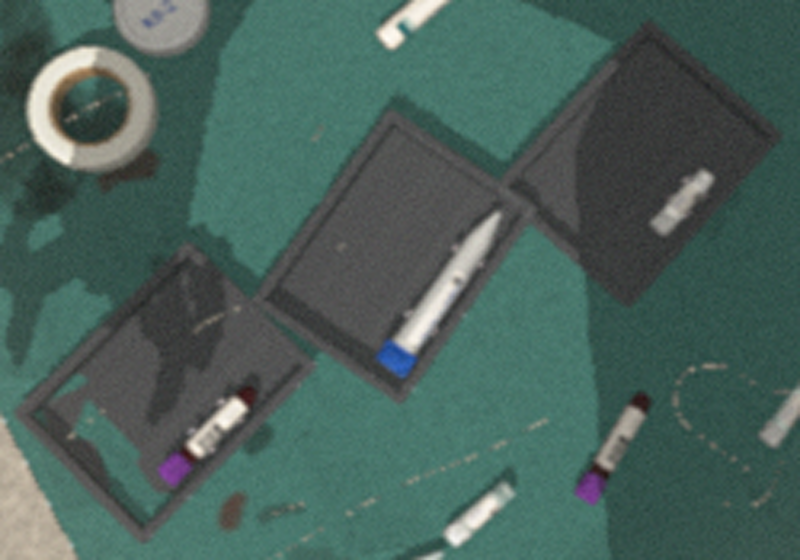

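```bash
cat > m.py <<'E'
from h import *
c=load('top0'); np.set_printoptions(precision=4,suppress=True)
o1=lambda p:((p[0]+.5)/4-.5+185,(p[1]+.5)/4-.5+215)
o2=lambda p:((p[0]+.5)/3.2-.5+115,(p[1]+.5)/3.2-.5+135)
for n,a,b,za,zb in [('tube',(62,511),(275,371),.011,.008),('cryoA',(283,355),(356,290),.0065,.0065),('vial',(451,301),(524,177),.008,.007),('cryoB',(681,234),(738,155),.0065,.0065)]:
    A=px2w(c,*o1(a),za);B=px2w(c,*o1(b),zb);d=B-A
    print(n,((A+B)/2)[:2],'len',np.linalg.norm(d[:2]),'ydir deg',np.degrees(np.arctan2(d[1],d[0])))
T={'vial':((18,410),(146,540),(316,365),(188,243)),'tube':((260,297),(402,398),(530,208),(395,103)),'cryo':((507,183),(628,303),(778,135),(650,25))}
# order: (-x,-y),(+x,-y),(+x,+y),(-x,+y)
L=np.array([[-52.5,-70],[52.5,-70],[52.5,70],[-52.5,70]])/1000
for n,q in T.items():
    W=np.array([px2w(c,*o2(p),.016)[:2] for p in q]); m=W.mean(0); P=W-m
    H=L.T@P; th=np.arctan2(H[0,1]-H[1,0],H[0,0]+H[1,1]); R=np.array([[np.cos(th),-np.sin(th)],[np.sin(th),np.cos(th)]])
    print('tray',n,m,'xdir',np.degrees(th),'ydir',np.degrees(th)+90,'res mm',((P-L@R.T)*1000).round(1).tolist(),'bay',m+R@[-.012,0])
print(px2w(c,585*.7,325*.7,.03))
E
python3 m.py
```

```text
tube [0.3336 0.3129] len 0.11897307607076946 ydir deg -57.78709981879061
cryoA [0.3879 0.241 ] len 0.04672094821867042 ydir deg -49.36614817249042
vial [0.427  0.1591] len 0.06985782028220242 ydir deg -31.877357076824723
cryoB [0.4471 0.0501] len 0.04815836151499818 ydir deg -37.760357748088616
tray vial [0.4651 0.4286] xdir -134.36789617948563 ydir -44.367896179485626 res mm [[1.4, 2.9], [-3.1, -0.9], [-0.3, -2.9], [2.0, 1.0]] bay [0.4735 0.4372]
tray tube [0.548  0.2901] xdir -125.3814127759696 ydir -35.381412775969594 res mm [[-1.3, 0.2], [-3.0, -0.7], [-1.2, 1.4], [5.5, -0.9]] bay [0.5549 0.2999]
tray cryo [0.6027 0.1389] xdir -133.1171528135932 ydir -43.11715281359321 res mm [[1.8, -2.8], [-2.0, 0.7], [0.1, 0.4], [0.2, 1.7]] bay [0.6109 0.1477]
[ 0.5133 -0.0404  0.03  ]
```

```bash
cat > go.py <<'E'
import sys
from h import *
from scipy.spatial.transform import Rotation as Ro
def rel(x,y,z,yaw):  # shift in current tool frame, turn about tool z
    s=env.get_state(); q=s['orientation']; R=Ro.from_quat(q[[1,2,3,0]])
    d=R.inv().apply(np.array([x,y,z])-s['tcp_pos']); X=R.apply([1,0,0])
    cur=np.arctan2(X[1],X[0]); t=-(np.radians(yaw)-cur); t=(t+np.pi/2)%np.pi-np.pi/2
    print('shift',d.round(4),'turn',round(t,4),'tcp',s['tcp_pos'].round(4),'yaw',np.degrees(cur).round(2),'clock',s['clock'],'gap',s['finger_gap'],'tilt',R.as_matrix()[:,2].round(4))
if __name__=='__main__': rel(*map(float,sys.argv[1:5]))
E
python3 go.py .3336 .3129 .2 32.2
```

```text
shift [-0.1519  0.1751  0.0497] turn 0.584 tcp [0.2367 0.5235 0.2495] yaw 65.66 clock 0.1 gap 0.08555078356918405 tilt [-9.0e-04 -1.4e-03 -1.0e+00]
```

>>> carry_out(steps=[[0, -0.025, 0.0292, 0.0083, 0, 0, 0], [0, -0.0253, 0.0292, 0.0083, 0, 0, 0], [0, -0.0254, 0.0292, 0.0083, 0, 0, 0], [0, -0.0254, 0.0292, 0.0083, 0, 0, 0], [0, -0.0254, 0.0292, 0.0083, 0, 0, 0], [0, -0.0254, 0.0291, 0.0082, 0, 0, 0], [0, 0, 0, 0, 0, 0, 0.146], [0, 0, 0, 0, 0, 0, 0.146], [0, 0, 0, 0, 0, 0, 0.146], [0, 0, 0, 0, 0, 0, 0.146], [0, 0, 0, 0, 0, 0, 0]], grip_force=30)

```text
clock: 1.48
tcp_pos: [0.3337, 0.3132, 0.2003]
orientation: [0.0, 0.961, 0.278, -0.0]
wrist_force: [-0.5, -0.1, -1.0]
finger_gap: 0.0425
```

```bash
python3 go.py .3336 .3129 .03 32.2
python3 - <<'E'
from h import *
c=snap('wrist','w1'); print(-c['R'].T@c['t'], c['R'][2])
E
```

```text
shift [-1.000e-04  2.000e-04  1.703e-01] turn 0.0015 tcp [0.3337 0.3132 0.2003] yaw 32.29 clock 1.475 gap 0.04248785060586624 tilt [-6.e-04 -3.e-04 -1.e+00]
[0.29696791 0.37140842 0.32345222] [ 0.14404425 -0.23047136 -0.96235867]
```

View pics/w1.png

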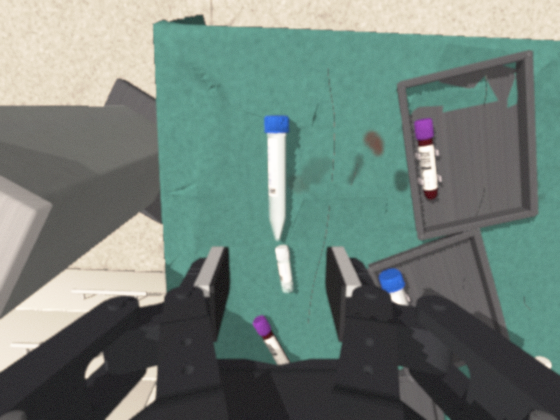

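The wrist view shows the loose tube from cap (277,116) to tip (278,240), cryo A from (282,246) to (288,291), and the vial tray's corners at (398,86), (531,53), (537,216) and (421,241).

```bash
cat > fit.py <<'E'
from h import *
np.set_printoptions(precision=4,suppress=True)
def seg(c,n,a,b,za,zb):
    A=px2w(c,*a,za);B=px2w(c,*b,zb);d=B-A
    print(n,((A+B)/2)[:2],'len',np.linalg.norm(d[:2]).round(4),'ydir',np.degrees(np.arctan2(d[1],d[0])).round(1))
L=np.array([[-52.5,-70],[52.5,-70],[52.5,70],[-52.5,70]])/1000
def tray(c,n,q,z=.016):
    W=np.array([px2w(c,*p,z)[:2] for p in q]); m=W.mean(0); P=W-m
    H=L.T@P; th=np.arctan2(H[0,1]-H[1,0],H[0,0]+H[1,1]); R=np.array([[np.cos(th),-np.sin(th)],[np.sin(th),np.cos(th)]])
    print('tray',n,m,'ydir',np.degrees(th)+90,'res mm',((P-L@R.T)*1000).round(1).tolist(),'bay',m+R@[-.012,0])
    return m,R
E
python3 - <<'E'
from fit import *
c=load('w1')
seg(c,'tube',(276.5,116),(278.5,240),.011,.008)
seg(c,'cryoA',(281,246),(289,291),.0065,.0065)
tray(c,'vial',[(531,53),(398,86),(421,241),(537,216)])
tray(c,'vial',[(398,86),(421,241),(537,216),(531,53)])
E
```

```text
tube [0.3331 0.3139] len 0.1179 ydir -56.8
cryoA [0.3881 0.2412] len 0.0505 ydir -48.2
tray vial [0.4649 0.4281] ydir -44.03943399964865 res mm [[0.0, 3.3], [-3.7, -0.2], [0.5, -2.6], [3.2, -0.5]] bay [0.4732 0.4368]
tray vial [0.4649 0.4281] ydir 45.91638797287359 res mm [[-4.1, 24.5], [25.3, -2.2], [3.6, -25.2], [-24.8, 2.9]] bay [0.4562 0.4365]
```

>>> carry_out(steps=[[0, 0, 0, 0.04, 0, 0, 0], [0, 0, 0, 0.04, 0, 0, 0], [0, 0, 0, 0.04, 0, 0, 0], [0, 0, 0, 0.03, 0, 0, 0], [0, 0, 0, 0.015, 0, 0, 0], [0, 0, 0, 0.0105, 0, 0, 0], [-1, 0, 0, 0, 0, 0, 0], [-1, 0, 0, 0, 0, 0, 0], [-1, 0, 0, 0, 0, 0, 0], [-1, 0, 0, 0, 0, 0, 0], [-1, 0, 0, 0, 0, 0, 0]])

```text
clock: 2.9
tcp_pos: [0.3342, 0.3135, 0.0254]
orientation: [-0.0, 0.961, 0.277, 0.0]
wrist_force: [-0.0, -0.2, 1.4]
finger_gap: 0.015
```

>>> carry_out(steps=[[-1, 0, 0, -0.01, 0, 0, 0], [-1, 0, 0, -0.03, 0, 0, 0], [-1, 0, 0, -0.04, 0, 0, 0], [-1, 0, 0, -0.04, 0, 0, 0], [-1, 0, 0, -0.04, 0, 0, 0], [-1, 0, 0, 0, 0, 0, 0]])

```text
clock: 3.65
tcp_pos: [0.3358, 0.3146, 0.189]
orientation: [-0.001, 0.961, 0.277, 0.004]
wrist_force: [0.5, -0.2, -0.1]
finger_gap: 0.0151
```

```bash
python3 go.py .5549 .2999 .18 54.6
```

```text
shift [0.1774 0.1292 0.0103] turn -0.3908 tcp [0.3358 0.3146 0.189 ] yaw 32.21 clock 3.65 gap 0.015069511692068927 tilt [ 0.0061  0.0041 -1.    ]
```

>>> carry_out(steps=[[-1, 0.0298, 0.0215, 0, 0, 0, 0], [-1, 0.0298, 0.0215, 0, 0, 0, 0], [-1, 0.0298, 0.0215, 0, 0, 0, 0], [-1, 0.0298, 0.0215, 0, 0, 0, 0], [-1, 0.0298, 0.0215, 0, 0, 0, 0], [-1, 0.0298, 0.0215, 0, 0, 0, 0], [-1, 0, 0, 0, 0, 0, -0.13], [-1, 0, 0, 0, 0, 0, -0.13], [-1, 0, 0, 0, 0, 0, -0.13], [-1, 0, 0, 0, 0, 0, 0], [-1, 0, 0, 0, 0, 0, 0]])

```text
clock: 5.03
tcp_pos: [0.5537, 0.2994, 0.1846]
orientation: [-0.0, 0.889, 0.457, -0.0]
wrist_force: [-0.1, 0.4, 0.7]
finger_gap: 0.0153
```

```bash
python3 go.py .5549 .2999 .03 54.6; python3 -c "
from h import *
snap('wrist','w2')"
```

```text
shift [0.0013 0.0008 0.1546] turn -0.003 tcp [0.5537 0.2994 0.1846] yaw 54.43 clock 5.025 gap 0.015253642753304745 tilt [-8.e-04 -3.e-04 -1.e+00]
```

View pics/w2.png

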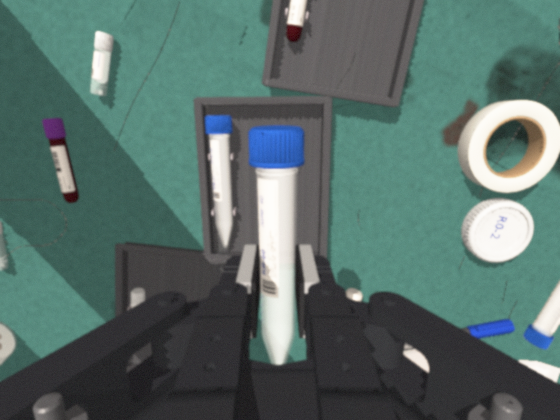

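The wrist view shows the tube held straight above the tube tray. The tray's near corners are at (197,99) on the example side and (331,97), with the left edge running to about (207,262).

Run:
```python
from fit import *
c=load('w2')
P=px2w(c,197,99,.016)[:2];M=px2w(c,331,97,.016)[:2];E=px2w(c,207,258,.016)[:2];F=px2w(c,326,250,.016)[:2]
d=P-M; print(np.linalg.norm(d),'xdir',np.degrees(np.arctan2(d[1],d[0])),'y',[np.degrees(np.arctan2(*(v)[::-1])) for v in (E-P,F-M)],np.linalg.norm(E-P))
x=d/np.linalg.norm(d); y=np.array([-x[1],x[0]]); m=(P+M)/2+.07*y; print('ctr',m,'bay',m-.012*x)
# held tube cap end at tcp height
for z in (.17,.185): print(px2w(c,276.5,127,z),px2w(c,277.5,363,z))
```

```text
0.10840024636049983 xdir -124.75072603810528 y [np.float64(-35.41179057557882), np.float64(-35.10911275069784)] 0.1400216386835999
ctr [0.5439 0.2939] bay [0.5507 0.3037]
[0.504  0.3344 0.17  ] [0.5938 0.2707 0.17  ]
[0.5033 0.335  0.185 ] [0.5833 0.2782 0.185 ]
```

```bash
python3 go.py .552 .302 .055 54.8
```

```text
shift [ 0.0012 -0.0029  0.1298] turn -0.0061 tcp [0.5537 0.2994 0.1848] yaw 54.45 clock 5.075 gap 0.015468607142304216 tilt [-6.e-04 -2.e-04 -1.e+00]
```

>>> carry_out(steps=[[-1, 0.0012, -0.0029, 0.03, 0, 0, -0.006], [-1, 0, 0, 0.035, 0, 0, 0], [-1, 0, 0, 0.035, 0, 0, 0], [-1, 0, 0, 0.03, 0, 0, 0], [-1, 0, 0, 0, 0, 0, 0], [-1, 0, 0, 0, 0, 0, 0]])

```text
clock: 5.82
tcp_pos: [0.553, 0.3024, 0.0563]
orientation: [0.0, 0.888, 0.461, 0.001]
wrist_force: [0.4, -0.6, 0.1]
finger_gap: 0.0152
```

```bash
python3 go.py .552 .302 .0284 54.8; python3 -c "
from h import *
snap('wrist','w3')"
```

```text
shift [-0.0009 -0.0005  0.0279] turn 0.0011 tcp [0.553  0.3024 0.0563] yaw 54.86 clock 5.825 gap 0.015220383576983363 tilt [ 1.3e-03  6.0e-04 -1.0e+00]
```

View pics/w3.png

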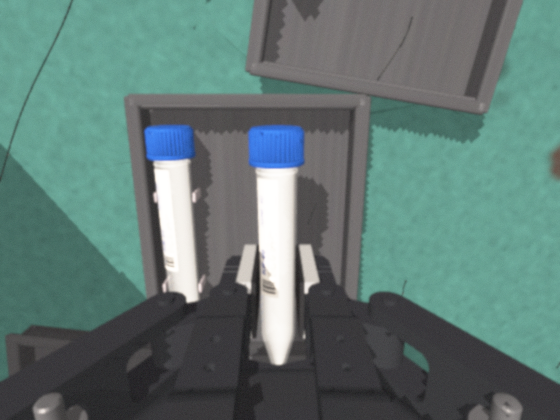

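The view shows the tube just above the tray bay. The near wall spans rows 97 (outer) to 107 (inner) and the cap end is at row 127.

Run:
```python
from fit import *
c=load('w3'); T=env.get_state()['tcp_pos'][:2]; a=np.radians(54.8-90); y=np.array([np.cos(a),np.sin(a)]); a+=np.pi/2; x=np.array([np.cos(a),np.sin(a)])
for n,u,v,z in [('wall out',250,95,.016),('wall in',250,107,.016),('cap',277,127,.041),('cap lo',277,127,.033),('L out',126,97,.016),('R out',370,97,.016),('tip',278,363,.04),('example cap',168,126,.016),('cap centre line',277,150,.04)]:
    d=px2w(c,u,v,z)[:2]-T; print(n,'along',(d@y*1000).round(1),'across',(d@x*1000).round(1))
```

```text
wall out along -73.6 across -12.9
wall in along -68.4 across -13.0
cap along -61.0 across -0.6
cap lo along -60.5 across -0.7
L out along -72.7 across -69.0
R out along -72.8 across 41.4
tip along 50.5 across -0.1
example cap along -59.9 across -51.1
cap centre line along -51.9 across -0.6
```

>>> carry_out(steps=[[-1, 0, 0, 0.013, 0, 0, 0], [-1, 0, 0, 0.008, 0, 0, 0], [-1, 0, 0, 0.004, 0, 0, 0], [-1, 0, 0, 0.002, 0, 0, 0], [-1, 0, 0, 0, 0, 0, 0], [-1, 0, 0, 0, 0, 0, 0]])

```text
clock: 6.62
tcp_pos: [0.552, 0.3021, 0.0284]
orientation: [-0.0, 0.887, 0.461, -0.0]
wrist_force: [-3.1, -0.7, 3.8]
finger_gap: 0.0153
```

>>> carry_out(steps=[[-0.35, 0, 0, 0, 0, 0, 0], [-0.35, 0, 0, 0, 0, 0, 0], [-0.35, 0, 0, 0, 0, 0, 0], [-0.35, 0, 0, -0.01, 0, 0, 0], [-0.35, 0, 0, -0.03, 0, 0, 0], [-0.35, 0, 0, -0.04, 0, 0, 0], [-0.35, 0, 0, -0.04, 0, 0, 0], [-0.35, 0, 0, -0.04, 0, 0, 0], [0, 0, 0, 0, 0, 0, 0], [0, 0, 0, 0, 0, 0, 0]])

```text
clock: 7.88
tcp_pos: [0.5522, 0.3021, 0.1883]
orientation: [0.0, 0.887, 0.461, 0.0]
wrist_force: [0.5, -0.4, 0.3]
finger_gap: 0.0429
```

```bash
python3 go.py .427 .159 .19 58.1
```

```text
shift [-0.1891 -0.0201 -0.0018] turn -0.056 tcp [0.5522 0.3021 0.1883] yaw 54.89 clock 7.875 gap 0.04288983273373494 tilt [ 4.e-04  2.e-04 -1.e+00]
```

Run:
```python
from fit import *
c=load('w2')
seg(c,'vial',(53,119),(71,201),.008,.007)
seg(c,'cryoA',(104,32),(97,95),.0065,.0065)
```

```text
vial [0.4263 0.1588] len 0.0722 ydir -33.2
cryoA [0.3872 0.2407] len 0.0495 ydir -50.0
```

>>> carry_out(steps=[[0, -0.0315, -0.0034, 0, 0, 0, 0], [0, -0.0315, -0.0034, 0, 0, 0, 0], [0, -0.0315, -0.0034, 0, 0, 0, 0], [0, -0.0315, -0.0033, 0, 0, 0, 0], [0, -0.0315, -0.0033, 0, 0, 0, 0], [0, -0.0316, -0.0033, 0, 0, 0, -0.056], [0, 0, 0, 0, 0, 0, 0], [0, 0, 0, 0, 0, 0, 0]])

```text
clock: 8.88
tcp_pos: [0.4271, 0.1591, 0.1875]
orientation: [-0.0, 0.874, 0.485, -0.0]
wrist_force: [1.1, 0.6, 0.3]
finger_gap: 0.0428
```

```bash
python3 go.py .427 .159 .024 58.1; python3 -c "
from h import *
snap('wrist','w4')"
```

```text
shift [-1.000e-04  0.000e+00  1.635e-01] turn -0.0007 tcp [0.4271 0.1591 0.1875] yaw 58.06 clock 8.875 gap 0.04279010244534566 tilt [-5.e-04  2.e-04 -1.e+00]
```

View pics/w4.png

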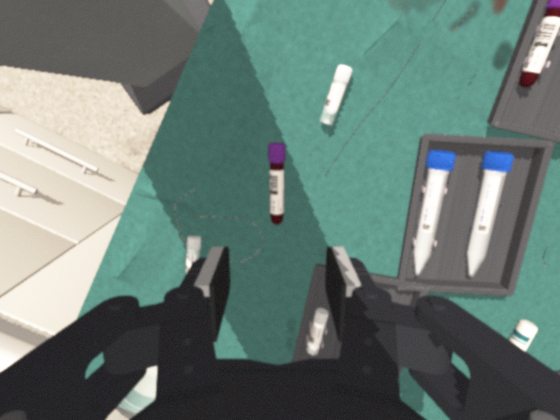

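The tube lies flat beside its example. The loose vial, (277,142) to (277,222), is aligned with the jaws, so I'll descend.

>>> carry_out(steps=[[0, 0, 0, 0.04, 0, 0, 0], [0, 0, 0, 0.04, 0, 0, 0], [0, 0, 0, 0.04, 0, 0, 0], [0, 0, 0, 0.023, 0, 0, 0], [0, 0, 0, 0.012, 0, 0, 0], [0, 0, 0, 0.008, 0, 0, 0], [-1, 0, 0, 0, 0, 0, 0], [-1, 0, 0, 0, 0, 0, 0], [-1, 0, 0, 0, 0, 0, 0], [-1, 0, 0, 0, 0, 0, 0], [-1, 0, 0, 0, 0, 0, 0]])

```text
clock: 10.3
tcp_pos: [0.4278, 0.1591, 0.0257]
orientation: [0.0, 0.874, 0.486, 0.001]
wrist_force: [-0.5, -0.3, 6.1]
finger_gap: 0.0116
```

>>> carry_out(steps=[[-1, 0, 0, -0.01, 0, 0, 0], [-1, 0, 0, -0.03, 0, 0, 0], [-1, 0, 0, -0.04, 0, 0, 0], [-1, 0, 0, -0.04, 0, 0, 0], [-1, 0, 0, -0.04, 0, 0, 0], [-1, 0, 0, 0, 0, 0, 0], [-1, 0, 0, 0, 0, 0, 0]])

```text
clock: 11.18
tcp_pos: [0.4267, 0.1589, 0.1848]
orientation: [-0.0, 0.874, 0.486, -0.0]
wrist_force: [-0.4, 0.7, -0.6]
finger_gap: 0.0114
```

```bash
python3 go.py .4733 .437 .185 45.8
```

```text
shift [ 2.607e-01 -1.074e-01 -2.000e-04] turn 0.2147 tcp [0.4267 0.1589 0.1848] yaw 58.1 clock 11.175 gap 0.011362212407139343 tilt [-4.e-04  0.e+00 -1.e+00]
```

>>> carry_out(steps=[[-1, 0.0326, -0.0134, 0, 0, 0, 0], [-1, 0.0326, -0.0134, 0, 0, 0, 0], [-1, 0.0326, -0.0134, 0, 0, 0, 0], [-1, 0.0326, -0.0134, 0, 0, 0, 0], [-1, 0.0326, -0.0134, 0, 0, 0, 0], [-1, 0.0326, -0.0134, 0, 0, 0, 0], [-1, 0.0326, -0.0135, 0, 0, 0, 0], [-1, 0.0325, -0.0135, 0, 0, 0, 0], [-1, 0, 0, 0, 0, 0, 0.107], [-1, 0, 0, 0, 0, 0, 0.107], [-1, 0, 0, 0.04, 0, 0, 0], [-1, 0, 0, 0.04, 0, 0, 0], [-1, 0, 0, 0.03, 0, 0, 0], [-1, 0, 0, 0, 0, 0, 0], [-1, 0, 0, 0, 0, 0, 0]])

```text
clock: 13.05
tcp_pos: [0.4737, 0.4371, 0.0752]
orientation: [0.0, 0.921, 0.389, -0.0]
wrist_force: [0.3, 0.2, 0.0]
finger_gap: 0.0113
```

```bash
python3 go.py .4733 .437 .029 45.8; python3 -c "
from h import *
snap('wrist','w5')"
```

```text
shift [-0.0003 -0.0002  0.0462] turn 0.0006 tcp [0.4737 0.4371 0.0752] yaw 45.84 clock 13.05 gap 0.011303886592516974 tilt [-5.e-04 -2.e-04 -1.e+00]
```

View pics/w5.png

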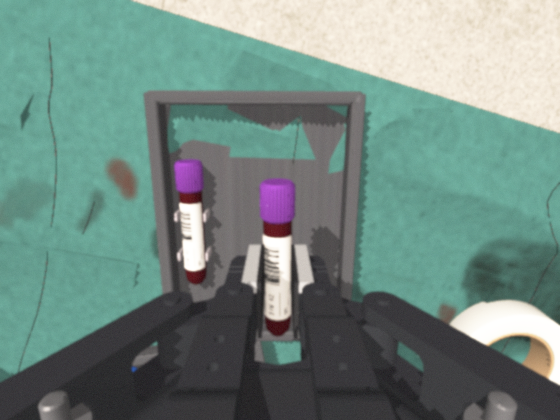

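The vial is held level above the vial tray bay, aligned beside the example. I'll lower 46 mm and release.

>>> carry_out(steps=[[-1, 0, 0, 0.025, 0, 0, 0], [-1, 0, 0, 0.012, 0, 0, 0], [-1, 0, 0, 0.006, 0, 0, 0], [-1, 0, 0, 0.003, 0, 0, 0], [-1, 0, 0, 0, 0, 0, 0], [-1, 0, 0, 0, 0, 0, 0]])

```text
clock: 13.85
tcp_pos: [0.474, 0.4373, 0.0297]
orientation: [-0.0, 0.921, 0.389, 0.0]
wrist_force: [0.2, -0.2, -0.5]
finger_gap: 0.0115
```

>>> carry_out(steps=[[-1, 0, 0, 0.001, 0, 0, 0], [-1, 0, 0, 0, 0, 0, 0], [-0.35, 0, 0, 0, 0, 0, 0], [-0.35, 0, 0, 0, 0, 0, 0], [-0.35, 0, 0, 0, 0, 0, 0], [-0.35, 0, 0, -0.01, 0, 0, 0], [-0.35, 0, 0, -0.03, 0, 0, 0], [-0.35, 0, 0, -0.04, 0, 0, 0], [-0.35, 0, 0, -0.04, 0, 0, 0], [-0.35, 0, 0, -0.04, 0, 0, 0], [0, 0, 0, 0, 0, 0, 0], [0, 0, 0, 0, 0, 0, 0]])

```text
clock: 15.35
tcp_pos: [0.4736, 0.437, 0.1883]
orientation: [-0.0, 0.921, 0.389, 0.0]
wrist_force: [0.2, -0.2, -0.9]
finger_gap: 0.043
```

```bash
python3 go.py .3878 .241 .187 40.8
```

```text
shift [-0.2004  0.075   0.0012] turn 0.0879 tcp [0.4736 0.437  0.1883] yaw 45.84 clock 15.35 gap 0.042957092464032426 tilt [ 3.e-04  3.e-04 -1.e+00]
```

>>> carry_out(steps=[[0, -0.0334, 0.0125, 0, 0, 0, 0], [0, -0.0334, 0.0125, 0, 0, 0, 0], [0, -0.0334, 0.0125, 0, 0, 0, 0], [0, -0.0334, 0.0125, 0, 0, 0, 0], [0, -0.0334, 0.0125, 0, 0, 0, 0], [0, -0.0334, 0.0125, 0, 0, 0, 0.088], [0, 0, 0, 0.03, 0, 0, 0], [0, 0, 0, 0.04, 0, 0, 0], [0, 0, 0, 0.04, 0, 0, 0], [0, 0, 0, 0.03, 0, 0, 0], [0, 0, 0, 0.013, 0, 0, 0], [0, 0, 0, 0.008, 0, 0, 0], [0, 0, 0, 0, 0, 0, 0], [-1, 0, 0, 0, 0, 0, 0], [-1, 0, 0, 0, 0, 0, 0], [-1, 0, 0, 0, 0, 0, 0], [-1, 0, 0, 0, 0, 0, 0], [-1, 0, 0, 0, 0, 0, 0]])

```text
clock: 17.6
tcp_pos: [0.3886, 0.2414, 0.028]
orientation: [-0.0, 0.937, 0.349, 0.001]
wrist_force: [-0.5, -0.4, 6.9]
finger_gap: 0.0111
```

>>> carry_out(steps=[[-1, 0, 0, -0.01, 0, 0, 0], [-1, 0, 0, -0.03, 0, 0, 0], [-1, 0, 0, -0.04, 0, 0, 0], [-1, 0, 0, -0.04, 0, 0, 0], [-1, 0, 0, -0.04, 0, 0, 0], [-1, 0, 0, 0, 0, 0, 0], [-1, 0, 0, 0, 0, 0, 0]])

```text
clock: 18.48
tcp_pos: [0.3876, 0.241, 0.1869]
orientation: [-0.0, 0.937, 0.349, -0.0]
wrist_force: [-0.2, -0.6, -0.6]
finger_gap: 0.0109
```

Run:
```python
from fit import *; import go
c=load('w4')
seg(c,'cryoA?',(344,66),(327,124),.0065,.0065)
m=np.array([.6027,.1389]);th=np.radians(-133.1);x=np.array([np.cos(th),np.sin(th)]);y=np.array([-x[1],x[0]])
for s in (.033,-.033):
    p=m-.012*x+s*y; print(p); go.rel(*p,.187,46.9)
```

```text
cryoA? [0.3875 0.241 ] len 0.0482 ydir -46.6
[0.635  0.1251]
shift [ 0.1116  0.2494 -0.0001] turn -0.1065 tcp [0.3876 0.241  0.1869] yaw 40.8 clock 18.475 gap 0.010886244145570224 tilt [-0.0001  0.     -1.    ]
[0.5868 0.1702]
shift [ 0.1046  0.1837 -0.0001] turn -0.1065 tcp [0.3876 0.241  0.1869] yaw 40.8 clock 18.475 gap 0.010886244145570224 tilt [-0.0001  0.     -1.    ]
```

>>> carry_out(steps=[[-1, 0.0139, 0.0312, 0, 0, 0, 0], [-1, 0.0139, 0.0312, 0, 0, 0, 0], [-1, 0.0139, 0.0312, 0, 0, 0, 0], [-1, 0.0139, 0.0312, 0, 0, 0, 0], [-1, 0.014, 0.0312, 0, 0, 0, 0], [-1, 0.014, 0.0312, 0, 0, 0, 0], [-1, 0.014, 0.0311, 0, 0, 0, 0], [-1, 0.014, 0.0311, 0, 0, 0, -0.107], [-1, 0, 0, 0.04, 0, 0, 0], [-1, 0, 0, 0.04, 0, 0, 0], [-1, 0, 0, 0.03, 0, 0, 0], [-1, 0, 0, 0, 0, 0, 0], [-1, 0, 0, 0, 0, 0, 0]])

```text
clock: 20.1
tcp_pos: [0.6353, 0.1252, 0.0773]
orientation: [-0.0, 0.917, 0.398, -0.0]
wrist_force: [0.4, -0.2, 0.6]
finger_gap: 0.0105
```

```bash
python3 go.py .635 .1251 .031 46.9; python3 -c "
from h import *
snap('wrist','w6')"
```

```text
shift [-0.0003 -0.0002  0.0463] turn 0.0005 tcp [0.6353 0.1252 0.0773] yaw 46.93 clock 20.1 gap 0.010534212531620842 tilt [-4.e-04  0.e+00 -1.e+00]
```

View pics/w6.png

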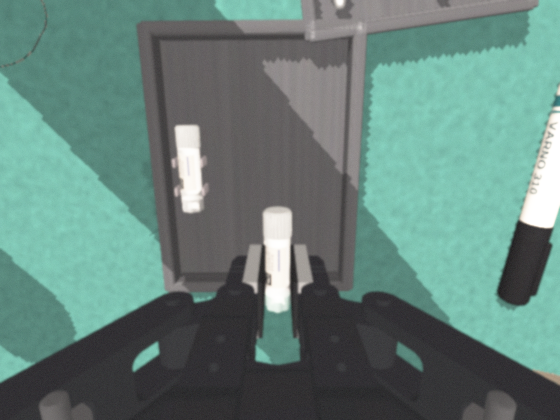

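Cryo A is held between the pads above the cryo tray. The tray's corners are at (140,25), (365,25), (352,288) and (166,290).

Run:
```python
from fit import *
c=load('w6'); m,R=tray(c,'cryo',[(365,25),(140,25),(166,290),(352,288)])
T=env.get_state()['tcp_pos'][:2]; print('tcp local',R.T@(T-m))
for v,z in ((207,.062),(310,.062),(207,.056)):
    print('cryo end local',R.T@(px2w(c,277,v,z)[:2]-m))
for l in ([-.012,.033],[-.012,-.033]): print(m+R@l)
```

```text
tray cryo [0.6019 0.1405] ydir -42.667183583485354 res mm [[0.5, 2.2], [-2.8, -0.2], [-0.7, -3.4], [2.9, 1.5]] bay [0.61   0.1493]
tcp local [-0.0119  0.0354]
cryo end local [-0.0114  0.007 ]
cryo end local [-0.011  0.056]
cryo end local [-0.0114  0.0087]
[0.6343 0.127 ]
[0.5858 0.1717]
```

>>> carry_out(steps=[[-1, 0, -0.001, 0.025, 0, 0, 0], [-1, 0, 0, 0.012, 0, 0, 0], [-1, 0, 0, 0.006, 0, 0, 0], [-1, 0, 0, 0.003, 0, 0, 0], [-1, 0, 0, 0.001, 0, 0, 0], [-1, 0, 0, 0, 0, 0, 0], [-1, 0, 0, 0, 0, 0, 0]])

```text
clock: 21.02
tcp_pos: [0.635, 0.1259, 0.0311]
orientation: [0.0, 0.917, 0.398, 0.001]
wrist_force: [-2.5, -1.1, 5.7]
finger_gap: 0.0107
```

Contact at 5.7 N, at the expected height. Releasing.

>>> carry_out(steps=[[-0.35, 0, 0, 0, 0, 0, 0], [-0.35, 0, 0, 0, 0, 0, 0], [-0.35, 0, 0, 0, 0, 0, 0], [-0.35, 0, 0, -0.01, 0, 0, 0], [-0.35, 0, 0, -0.03, 0, 0, 0], [-0.35, 0, 0, -0.04, 0, 0, 0], [-0.35, 0, 0, -0.04, 0, 0, 0], [-0.35, 0, 0, -0.04, 0, 0, 0], [0, 0, 0, 0, 0, 0, 0], [0, 0, 0, 0, 0, 0, 0]])

```text
clock: 22.28
tcp_pos: [0.6345, 0.1259, 0.1902]
orientation: [-0.0, 0.917, 0.398, 0.0]
wrist_force: [-0.3, -0.1, -0.1]
finger_gap: 0.0431
```

```bash
python3 go.py .4465 .0505 .189 52.2
```

```text
shift [-0.1834 -0.0858  0.0012] turn -0.092 tcp [0.6345 0.1259 0.1902] yaw 46.93 clock 22.275 gap 0.043109858023584864 tilt [ 3.e-04  1.e-04 -1.e+00]
```

>>> carry_out(steps=[[0, -0.0305, -0.0143, 0, 0, 0, 0], [0, -0.0305, -0.0143, 0, 0, 0, 0], [0, -0.0306, -0.0143, 0, 0, 0, 0], [0, -0.0306, -0.0143, 0, 0, 0, 0], [0, -0.0306, -0.0143, 0, 0, 0, 0], [0, -0.0306, -0.0143, 0, 0, 0, -0.092], [0, 0, 0, 0, 0, 0, 0], [0, 0, 0, 0, 0, 0, 0]])

```text
clock: 23.28
tcp_pos: [0.4468, 0.0505, 0.1896]
orientation: [-0.0, 0.898, 0.439, -0.0]
wrist_force: [1.2, -0.1, -0.2]
finger_gap: 0.0428
```

```bash
python3 go.py .4468 .0505 .027 52.2; python3 -c "
from h import *
snap('wrist','w7')"
```

```text
shift [-1.000e-04  0.000e+00  1.626e-01] turn -0.001 tcp [0.4468 0.0505 0.1896] yaw 52.14 clock 23.275 gap 0.042835517498737395 tilt [-3.e-04  2.e-04 -1.e+00]
```

View pics/w7.png

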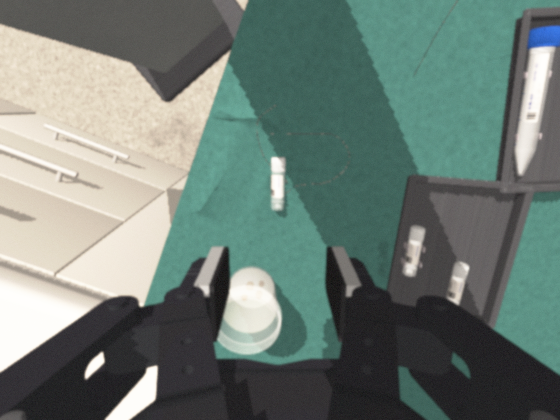

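Cryo A rests in the tray bay. Cryo B, (278,157) to (278,210), is aligned with the jaws, and the cup at (250,300) is clear.

Run:
```python
from fit import *
c=load('w7'); seg(c,'B',(278,157),(278,210),.0065,.0065); print(px2w(c,252,283,0))
```

```text
B [0.4469 0.051 ] len 0.0492 ydir -37.8
[ 0.5125 -0.0331  0.    ]
```

>>> carry_out(steps=[[0, 0, 0, 0.03, 0, 0, 0], [0, 0, 0, 0.04, 0, 0, 0], [0, 0, 0, 0.04, 0, 0, 0], [0, 0, 0, 0.03, 0, 0, 0], [0, 0, 0, 0.014, 0, 0, 0], [0, 0, 0, 0.0085, 0, 0, 0], [0, 0, 0, 0, 0, 0, 0], [-1, 0, 0, 0, 0, 0, 0], [-1, 0, 0, 0, 0, 0, 0], [-1, 0, 0, 0, 0, 0, 0], [-1, 0, 0, 0, 0, 0, 0], [-1, 0, 0, 0, 0, 0, 0]])

```text
clock: 24.82
tcp_pos: [0.4476, 0.0505, 0.0285]
orientation: [0.0, 0.898, 0.44, 0.001]
wrist_force: [-1.0, 0.3, 6.6]
finger_gap: 0.0109
```

>>> carry_out(steps=[[-1, 0, 0, -0.01, 0, 0, 0], [-1, 0, 0, -0.03, 0, 0, 0], [-1, 0, 0, -0.04, 0, 0, 0], [-1, 0, 0, -0.04, 0, 0, 0], [-1, 0, 0, -0.04, 0, 0, 0], [-1, 0, 0, 0, 0, 0, 0], [-1, 0, 0, 0, 0, 0, 0]])

```text
clock: 25.7
tcp_pos: [0.4463, 0.0505, 0.1874]
orientation: [-0.0, 0.898, 0.44, -0.0]
wrist_force: [-0.5, 0.0, -0.4]
finger_gap: 0.0107
```

```bash
python3 go.py .5858 .1717 .187 47.1
```

```text
shift [0.1813 0.036  0.0004] turn 0.0889 tcp [0.4463 0.0505 0.1874] yaw 52.19 clock 25.7 gap 0.010716030787909895 tilt [-2.e-04  1.e-04 -1.e+00]
```

>>> carry_out(steps=[[-1, 0.0302, 0.006, 0, 0, 0, 0], [-1, 0.0302, 0.006, 0, 0, 0, 0], [-1, 0.0302, 0.006, 0, 0, 0, 0], [-1, 0.0302, 0.006, 0, 0, 0, 0], [-1, 0.0302, 0.006, 0, 0, 0, 0], [-1, 0.0303, 0.006, 0, 0, 0, 0.089], [-1, 0, 0, 0, 0, 0, 0], [-1, 0, 0, 0.04, 0, 0, 0], [-1, 0, 0, 0.04, 0, 0, 0], [-1, 0, 0, 0.03, 0, 0, 0], [-1, 0, 0, 0, 0, 0, 0], [-1, 0, 0, 0, 0, 0, 0]])

```text
clock: 27.2
tcp_pos: [0.5862, 0.1714, 0.0782]
orientation: [-0.0, 0.917, 0.4, 0.0]
wrist_force: [-0.6, 0.7, -0.3]
finger_gap: 0.0108
```

```bash
python3 go.py .5858 .1717 .0315 47.1; python3 -c "
from h import *
snap('wrist','w8')"
```

```text
shift [-0.     -0.0005  0.0467] turn -0.0 tcp [0.5862 0.1714 0.0782] yaw 47.1 clock 27.2 gap 0.010790033738342267 tilt [ 0.  0. -1.]
```

View pics/w8.png

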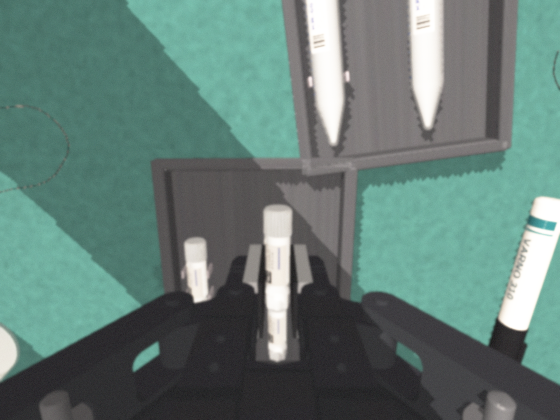

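Cryo B is over the free half of the bay, with cryo A about 16 mm beyond it. I'll lower it.

>>> carry_out(steps=[[-1, 0, 0, 0.025, 0, 0, 0], [-1, 0, 0, 0.012, 0, 0, 0], [-1, 0, 0, 0.006, 0, 0, 0], [-1, 0, 0, 0.003, 0, 0, 0], [-1, 0, 0, 0.001, 0, 0, 0], [-1, 0, 0, 0, 0, 0, 0], [-1, 0, 0, 0, 0, 0, 0]])

```text
clock: 28.12
tcp_pos: [0.5866, 0.1718, 0.0316]
orientation: [0.0, 0.917, 0.4, 0.001]
wrist_force: [-1.5, -0.5, 4.9]
finger_gap: 0.0108
```

>>> carry_out(steps=[[-0.35, 0, 0, 0, 0, 0, 0], [-0.35, 0, 0, 0, 0, 0, 0], [-0.35, 0, 0, 0, 0, 0, 0], [-0.35, 0, 0, -0.01, 0, 0, 0], [-0.35, 0, 0, -0.03, 0, 0, 0], [-0.35, 0, 0, -0.04, 0, 0, 0], [-0.35, 0, 0, -0.04, 0, 0, 0], [-0.35, 0, 0, -0.04, 0, 0, 0], [-0.35, 0, 0, -0.04, 0, 0, 0], [-0.35, 0, 0, 0, 0, 0, 0]])

```text
clock: 29.38
tcp_pos: [0.5883, 0.1721, 0.2355]
orientation: [0.001, 0.917, 0.4, 0.004]
wrist_force: [0.9, 0.2, 0.0]
finger_gap: 0.0279
```

```bash
python3 go.py .25 .5 .24 65
```

```text
shift [ 0.01   -0.471  -0.0068] turn -0.3124 tcp [0.5883 0.1721 0.2355] yaw 47.1 clock 29.375 gap 0.027853007517257642 tilt [ 0.0081  0.0014 -1.    ]
```

>>> carry_out(steps=[[0, 0, -0.035, 0, 0, 0, 0], [0, 0, -0.035, 0, 0, 0, 0], [0, 0, -0.035, 0, 0, 0, 0], [0, 0, -0.035, 0, 0, 0, 0], [0, 0, -0.035, 0, 0, 0, 0], [0, 0, -0.035, 0, 0, 0, 0], [0, 0, -0.035, 0, 0, 0, 0], [0, 0, -0.035, 0, 0, 0, 0], [0, 0, -0.035, 0, 0, 0, 0], [0, 0, -0.035, 0, 0, 0, 0], [0, 0, -0.035, 0, 0, 0, 0], [0, 0, -0.035, 0, 0, 0, 0], [0, 0, -0.035, 0, 0, 0, 0], [0, 0, 0, 0, 0, 0, 0], [0, 0, 0, 0, 0, 0, 0]])

```text
clock: 31.25
tcp_pos: [0.2529, 0.481, 0.2301]
orientation: [0.0, 0.917, 0.4, -0.0]
wrist_force: [-0.3, -0.3, -0.5]
finger_gap: 0.0425
```

Run:
```python
from h import *
a=snap('top','top1')['color'][100:310,115:425]; s=snap('side','side1')['color'][160:360,200:400]
cv2.imwrite('pics/fin.png',cv2.resize(a,None,fx=2.5,fy=2.5,interpolation=cv2.INTER_CUBIC)[:,:,::-1])
cv2.imwrite('pics/fins.png',cv2.resize(s,None,fx=3,fy=3,interpolation=cv2.INTER_CUBIC)[:,:,::-1])
```

View pics/fin.png

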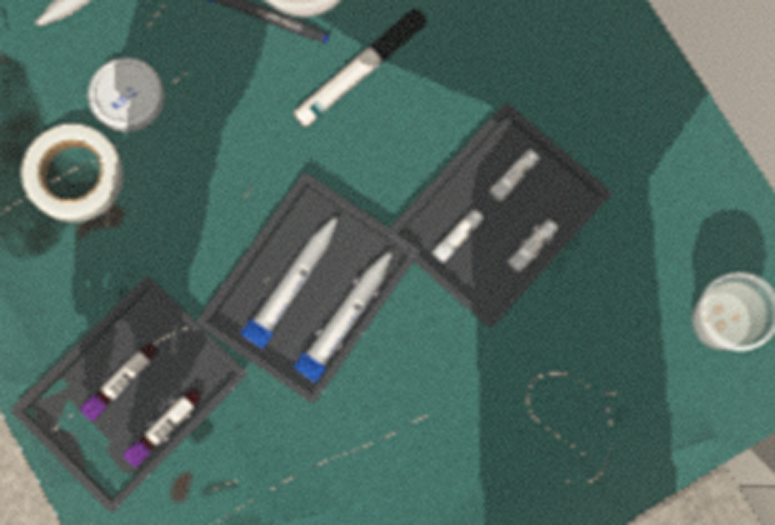

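View pics/fins.png

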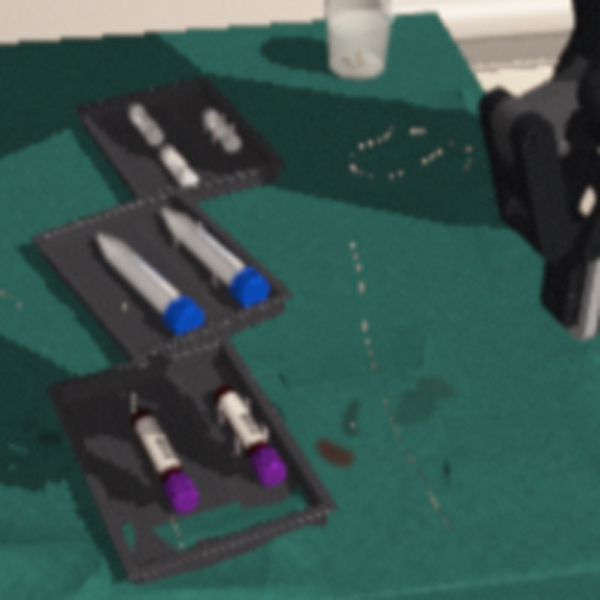

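All four specimens lie flat in the bays of the right trays. Handing in.

```bash
python3 -c "
from h import *
print(env.hand_in())"
```

```text
the job is handed in; nothing more can be done
None
```

All four specimens are sorted: the tube, the blood vial and both cryovials each lie flat on the floor of the tray with the matching example. I lowered each one to floor height before letting go, and handed the job in at about 31 s.

- **Final pictures:** The top and side views show every specimen inside its bay beside the example, none on a wall. The two cryovials lie end to end with a gap between them. The cup, tape roll and marker look unmoved, though I judged that by eye and did not measure it. The arm is clear of everything.
- **Forces:** The highest wrist force I saw was about 7 N, when the fingertips lightly touched the table while closing. I only read it at the end of each move.
- **Disagreements:** The top and wrist cameras differed by about 5 mm on where the tube tray's centre was. I settled it with a close wrist picture before lowering, which showed about 7.5 mm clearance at the cap end. The closed gripper measured 0.5–2.5 mm less than each specimen's stated thickness, but no grip slipped.

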